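# Set the rotation-rig wheel to its start mark

## Robot

A 7-joint arm with a two-finger parallel gripper is mounted at the origin on the work surface. World frame = base frame: x ahead of the robot, y to its left, z up, the work surface at z = 0. Lengths are in m, angles in rad, forces in N, time in s.
With the tool pointing down it reaches from about 0.4 to 0.85 m from the base axis. Payload 10.4 kg.
Tool frame: the origin (TCP) lies between the finger pads; the fingertips stand 11 mm ahead of it and the grasp point (between the pads) lies 8 mm behind it; z points along the fingers, y is the direction in which the jaws open and shut (so a half turn about z gives the same grasp; the last joint's range is limited). The gripper opens to 85 mm and grips with 20 to 120 N. Pads are 22 mm wide; open, the fingers measure 114 mm over their backs; the gripper's body (76 mm by 85 mm) begins 54 mm behind the grasp point. The pads swing forward as they close: fully open they stand 13 mm farther back than shut.
Start: joints at [-1.368, 0.332, -0.065, 1.46, 0.022, 1.35, -0.088], TCP at [0.14, 0.609, 0.242] pointing down, gripper open.
Joint ranges: [-2.6, 2.6], [-0.5, 2.12], [-1.47, 1.34], [0.16, 2.42], [-1.27, 4.41], [0.06, 2.06], [-2.6, 2.6]. Speed limits (rad/s): [2.22, 2.22, 2.79, 2.79, 3.14, 3.14, 3.14].

## Interface

Orientations are given as a unit quaternion [x, y, z, w].
In Python, from cell import * gives the robot as it stands. The module is installed in compiled form; this text tells all that it offers.
- The arm moves only by the shell command python3 -m crank 'ROWS'. ROWS is JSON, a list of rows, each a list of 5 numbers: the shift along the tool's x, y, z in cm, then the turn about the tool's z in degrees, then the opening in per cent of the stroke, from 0 (shut) to 100 (fully open). A call has 1 to 20 rows; each row shifts and turns the commanded pose from where the row before left it, along the tool's axes as they then stand; what a row does not reach is not made up. A row lasts 1/12 s, in which the tool goes at most 41.7 mm and 7.16 degrees, less where a joint would pass 70% of its speed; a pose out of reach is approached as far as the arm can. A call is refused whole if a number of a shift passes 4.17 or a number of a turn 7.16, either way. A call with a gripper value outside its range is refused whole. The fingers move at their own pace and stop on an object; the grip force is fixed at half the most. Time passes only in rows, so rows that do not move let the fingers close. It gives the time, the measured TCP pose, the force and the opening at its end, in the units of the state.
- read_state(): the state, without advancing time (a new reading comes with each control period).
- read_camera(name): name is "scene" or "top" or "wrist"; returns a dict with "color" (400x640x3 uint8, red, green, blue), "K" (3x3 intrinsics, pixels), "extrinsics" (4x4, takes a point from camera to world coordinates). Camera axes: x right, y up, looking along -z (the intrinsics and any distortion apply to the point x, -y, -z); pixel columns grow to the right and rows downward; lengths in m; the calibration is good to about 2 mm. A picture is of the moment at which its call begins. There is no depth.
- hand_in(): hands the job in, once; it reports no verdict.
The state is a dict: "clock": time; "joint_positions": joint angles; "dq": joint speeds; "joint_torque": joint torques, N m; "tool_pos": TCP position; "orientation": TCP orientation; "ft_force": force on the tool from outside, world axes, zero at the start; "moment": the same for the moment, N m; "grip_width": finger opening in m.
Only numpy, scipy, OpenCV 4.12 (cv2) and the standard library are available. Lean on these libraries where they do the work, as an engineer would, in place of code of your own. Each camera call takes 0.05 s, during which the arm holds its last target. There are 200 camera calls.

## Task

Push the spokes of the wheel round with a fingertip, one spoke after another, until the red-capped valve stem is straight up: at the very top of the wheel, in line with the yellow pointer. Turn it steadily, without flicking it into a spin, pushing only on the spokes and never on the tyre or valve; do not grasp, lift or shove the wheel and its stand. Leave the wheel at rest and the other things on the bench where they are.

Things in the scene. Friction and masses are not known exactly. Their poses are not given: they have to be found in the camera images.
- stand: Heavy blue steel wheel stand (6 kg, loose on rubber feet). Origin on the bench under the axle; x points away from the wheel's front face (roughly away from the robot), y left, z up. Wheel plane laid back 45 degrees: up the slope = stand's (0.707, 0, 0.707); the front face looks along (-0.707, 0, 0.707). Base 410 mm in y, x -130 to 170 mm, 16 mm high; side plates at y +-190 mm, 216 mm high.
- axle (a point): Centre of the wheel on its axle, in the mid-plane of the spokes, 175 mm above the bench; axes as the stand's.
- bar (a point): Middle of the fixed steel bar across the front of the wheel, from side plate to side plate along the stand's y, 40 mm in front of the axle centre; 14 mm wide up the slope, 10 mm thick (a like one crosses the rear). It splits the open face into an upper and a lower half: a finger between the spokes cannot pass from one to the other.
- pointer (a point): Tip of the yellow pointer fixed to the stand, 160 mm up the slope from the axle: marks the top of the wheel. It is held by a blue mast, 20 mm wide and 310 mm tall, behind the wheel at stand x = 148 mm, y = 0. Axes as the stand's.
- wheel (a joint): Turn of the wheel, rad. 0 (or any multiple of 6.283) = valve at the very top, at the pointer; grows as the wheel turns counter-clockwise seen from the robot facing its front (top moves to the stand's +y, left). No stops, turns either way; a friction drag of 0.12 N m (1.5 N on a spoke at 80 mm) keeps it where it is left, with hardly any coasting.
- spokes: Five straight white spokes turning with the wheel, 14 mm wide, 16 mm thick (along the axle), bare from 24 mm (black hub, 48 mm across, 56 mm long) to 107 mm (rim) from the axle. Origin at the axle centre; x axis to the valve, z out of the front face. The valve lies midway between two spokes: they stand at 36, 108, 180, 252 and 324 degrees from it.
- tyre: Black tyre with white rim and the valve, turning with the wheel; not to be pushed. 300 mm across, round section 40 mm thick (20 mm to front and rear of the spokes' mid-plane); inner edge of the rim 107 mm from the axle. Origin at the axle centre, axes as the spokes'.
- valve (a point): Where the red cap begins on the brass valve stem, 102 mm from the axle and 9 mm in front of the spokes' mid-plane. The stem comes inward from the rim and leans to the front; the cap (14 mm across) ends 87 mm from the axle and 25 mm in front of the mid-plane.
- weights: Bystander, to be left alone: a stack of four brass slotted weights on a pin, 44 mm across, 73 mm tall, standing on the front left corner of the stand's base plate. Origin at the centre of its underside.
- multimeter: Bystander, to be left alone: a yellow multimeter lying flat, 150 x 75 x 38 mm, beside the stand. Origin at the centre of its underside.
- stopwatch: Bystander, to be left alone: a black round stopwatch lying flat, 64 mm across, 16 mm thick, to the right of the stand. Origin at the centre of its underside.
- spanner: Bystander, to be left alone: a steel spanner lying flat beside the stand. Origin at the centre of its underside.
- mug: Bystander, to be left alone: a white mug, 80 mm across, 95 mm tall. Origin at the centre of its underside.
- wood_block: Bystander, to be left alone: a light wooden block, 100 x 60 x 45 mm. Origin at the centre of its underside.
- grease_jar: Bystander, to be left alone: a blue jar with white cap, 60 mm across, 75 mm tall. Origin at the centre of its underside.

How it is judged:
By the outcome, as a careful person would: the job done as asked, in the order asked, and still so for the second after the job is handed in, with the robot touching nothing.
It also fails if it takes over 72 s, if anything falls off the work surface, if the arm or the gripper's body presses on something with over 40 N, if the wrist force passes 120 N, or if a joint passes its speed limit or range.

## Working session

There is one attempt and no reset: what is moved stays moved. The work goes in short steps, Python scripts to look and compute and a shell command to move; the robot and the scene stay as the last step left them, time stands still between calls to the robot, and variables do not carry over. Pictures are saved under pics/ and viewed, about 8 in all and at most 12, crops included, and the job is handed in when it is done.

```bash
mkdir -p pics; python3 - <<'E'
from cell import *
import cv2,numpy as np
for n in("scene","top"):
    c=read_camera(n); cv2.imwrite(f"pics/{n}0.png",c["color"][:,:,::-1]); print(n,c["K"],c["extrinsics"].round(4), [k for k in c])
s=read_state(); print(s)
E
```

```text
scene [[492.40540711   0.         322.77570276]
 [  0.         492.40540711 197.97213978]
 [  0.           0.           1.        ]] [[-0.7899 -0.4297  0.4376  1.2954]
 [ 0.6131 -0.5669  0.5502  0.8737]
 [ 0.0117  0.7029  0.7112  1.3762]
 [ 0.      0.      0.      1.    ]] ['color', 'K', 'extrinsics']
top [[429.74523187   0.         316.13726611]
 [  0.         429.74523187 200.84794648]
 [  0.           0.           1.        ]] [[-0.025   0.9804 -0.1952  0.2734]
 [-0.9996 -0.0273 -0.009  -0.0363]
 [-0.0142  0.1949  0.9807  1.5843]
 [ 0.      0.      0.      1.    ]] ['color', 'K', 'extrinsics']
{'clock': 0.1, 'joint_positions': array([-1.36763766,  0.33282472, -0.06470597,  1.46082652,  0.02161242,
        1.34990128, -0.08853096]), 'dq': array([-0.00100984, -0.00233074, -0.001409  , -0.00188247,  0.00010041,
        0.00354707, -0.00069051]), 'joint_torque': array([ 1.12887516e-03, -6.26741338e+01,  4.89732809e-02, -3.92432499e+01,
        1.63510273e-02,  6.90770758e-03, -1.40462754e-05]), 'tool_pos': array([0.13983652, 0.60883842, 0.24160019]), 'orientation': array([ 1.12641749e-01,  9.93635465e-01, -6.30808672e-04, -3.83581137e-05]), 'ft_force': array([ 0.37351985, -0.0493367 , -0.91076502]), 'moment': array([ 0.03715015, -0.04590164,  0.00211517]), 'grip_width': 0.0853515420198318}
```

View pics/scene0.png

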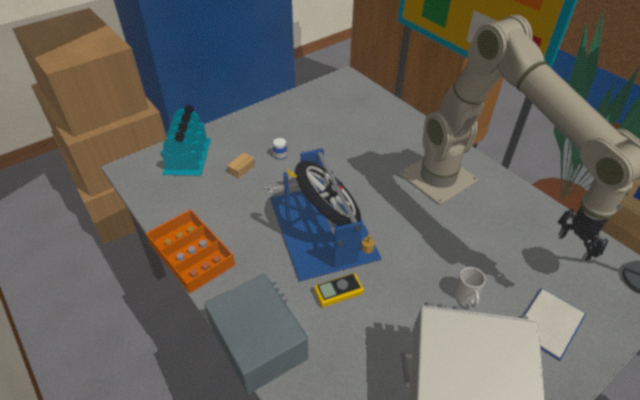

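View pics/top0.png

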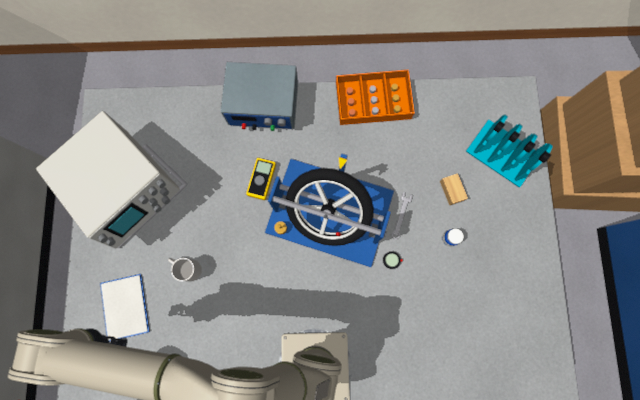

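```bash
python3 - <<'E'
import cv2
a=cv2.imread("pics/top0.png")[140:280,230:420]
cv2.imwrite("pics/crop1.png",cv2.resize(a,None,fx=4.2,fy=4.2,interpolation=cv2.INTER_CUBIC))
E
```

```text
(no output)
```

View pics/crop1.png

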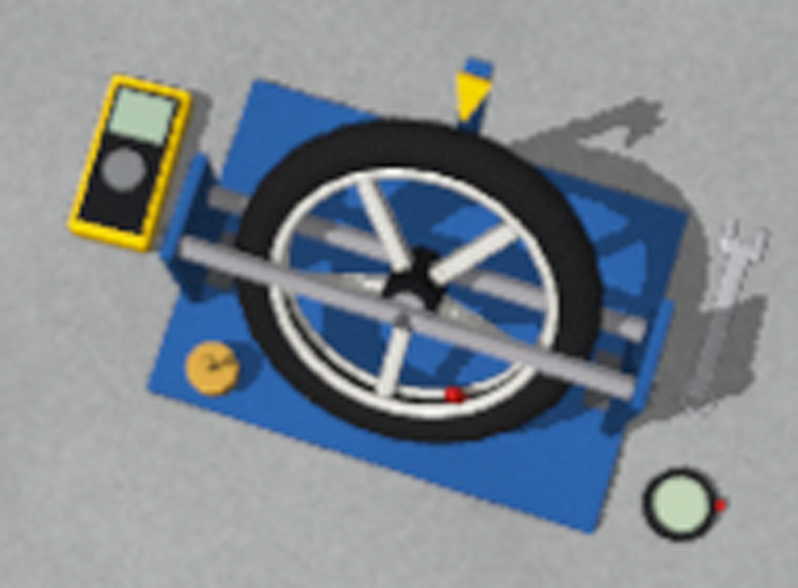

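```bash
cat > geom.py <<'E'
import numpy as np, cv2, json, os
from scipy.optimize import least_squares
from cell import *
def proj(c,P):
    E=c["extrinsics"]; p=(np.atleast_2d(P)-E[:3,3])@E[:3,:3]
    p=p*[1,-1,-1]; q=p@c["K"].T; return q[:,:2]/q[:,2:]
def S2W(p,P):
    c,s=np.cos(p[2]),np.sin(p[2]); R=np.array([[c,-s,0],[s,c,0],[0,0,1]])
    return np.atleast_2d(P)@R.T+[p[0],p[1],0]
def W2S(p,P):
    c,s=np.cos(p[2]),np.sin(p[2]); R=np.array([[c,-s,0],[s,c,0],[0,0,1]])
    return (np.atleast_2d(P)-[p[0],p[1],0])@R
k=.5**.5
def wheelpt(r,a,n):  # stand frame
    s,y=r*np.cos(a),r*np.sin(a); return np.array([k*(s-n),y,.175+k*(s+n)])
def fitang(c,pose,px,r=.094,n=.017):  # red cap centre
    g=np.radians(np.arange(0,360,.25)); e=proj(c,S2W(pose,[wheelpt(r,a,n) for a in g]))-px
    d=np.hypot(*e.T); i=d.argmin(); return np.degrees(g[i]),d[i]
def redpx(c,pose):
    im=c["color"].astype(int); m=((im[:,:,0]>130)&(im[:,:,1]<70)&(im[:,:,2]<70))
    ctr=proj(c,S2W(pose,[0,0,.175]))[0]; v,u=np.nonzero(m); w=np.hypot(u-ctr[0],v-ctr[1])<np.inf
    return u,v,ctr
def tcp(pose):
    s=read_state(); p=W2S(pose,s["tool_pos"])[0]*1e3
    from scipy.spatial.transform import Rotation as R
    y=R.from_quat(s["orientation"]).as_matrix()[:,1]; return p, np.degrees(np.arctan2(y[1],y[0]))-90-np.degrees(pose[2]), s
E
python3 - <<'E'
from geom import *
c=read_camera("top")
px=np.array([(258,80),(150,390),(593,533),(688,212),(466,122)])/4.2+[230,140]
L=np.array([(.17,.205,.016),(-.13,.205,.016),(-.13,-.205,.016),(.17,-.205,.016),(.113,0,.288)])
f=least_squares(lambda p:(proj(c,S2W(p,L))-px).ravel(),[.55,0,-.3]); print(f.x,np.degrees(f.x[2]),f.fun.reshape(-1,2).round(2))
np.save("pose.npy",f.x)
v=np.array((455,394))/4.2+[230,140]; print(fitang(c,f.x,v))
a0=np.radians(fitang(c,f.x,v)[0])
print(((proj(c,S2W(f.x,[wheelpt(.1,a0+np.radians(b),0) for b in (36,108,180,252,324)]))-[230,140])*4.2).round())
print(((proj(c,S2W(f.x,[wheelpt(0,0,.04),wheelpt(0,0,0)]))-[230,140])*4.2).round())
print(tcp(f.x)[:2])
E
```

```text
[ 0.52474743 -0.06653866 -0.337919  ] -19.36133278790313 [[-0.71 -0.79]
 [-1.01  0.23]
 [ 0.78  0.87]
 [ 1.03 -0.11]
 [-0.11 -0.33]]
(np.float64(215.25), np.float64(0.6205141698804558))
[[521. 357.]
 [515. 231.]
 [369. 184.]
 [296. 283.]
 [388. 385.]]
[[407. 318.]
 [417. 290.]]
(array([-587.03649212,  509.61994161,  241.72031302]), np.float64(6.422821117728837))
```

```bash
python3 -m crank '[[0,0,-2.8,6.4,0],[0,0,-2.8,0,0],[0,0,-2.8,0,0],[0,0,-2.6,0,0],[-2.4,-2.3,0,0,0],[-2.4,-2.3,0,0,0],[-2.4,-2.3,0,0,0],[-2.4,-2.3,0,0,0],[-2.4,-2.3,0,0,0],[-2.4,-2.3,0,0,0],[-2.4,-2.3,0,0,0],[-2.4,-2.3,0,0,0],[-2.4,-2.3,0,0,0],[-2.4,-2.3,0,0,0],[-2.4,-2.3,0,0,0],[-2.4,-2.3,0,0,0],[-2.4,-2.3,0,0,0],[-2.4,-2.3,0,0,0],[-2.4,-2.3,0,0,0],[-2.4,-2.3,0,0,0]]'; python3 -c "
from geom import *
print(tcp(np.load('pose.npy'))[:2])"
```

```text
clock: 1.82
tool_pos: [0.3807, 0.133, 0.3522]
orientation: [0.168, 0.986, 0.0, -0.0]
ft_force: [0.8, 0.4, -0.6]
grip_width: -0.0002
(array([-202.03497134,  140.52687239,  352.2309014 ]), np.float64(0.020100519932618965))
```

```bash
python3 -m crank '[[-2.4,-2.2,0,0,0],[-2.4,-2.2,0,0,0],[-2.4,-2.2,0,0,0],[-2.4,-2.2,0,0,0],[-2.4,-2.2,0,0,0],[-2.4,-2.2,0,0,0],[-2.4,-2.2,0,0,0],[-2.4,-2.2,0,0,0],[-1.5,-2.2,0,0,0],[0,0,0,0,0],[0,0,0,0,0]]'; python3 -c "
from geom import *
P=np.load('pose.npy')
print(tcp(P)[:2])
for n in ('wrist','top'):
    c=read_camera(n); ctr=proj(c,S2W(P,[0,0,.2]))[0]; print(n,ctr,proj(c,S2W(P,[.02,-.065,.195])))
    im=c['color'][:,:,::-1]
    if n=='top':
        im=cv2.resize(im[140:280,230:420],None,fx=4.2,fy=4.2,interpolation=2)
    cv2.imwrite(f'pics/{n}1.png',im)
"
```

```text
clock: 2.73
tool_pos: [0.5099, -0.1222, 0.352]
orientation: [0.17, 0.986, -0.001, -0.0]
ft_force: [0.2, 0.4, -0.1]
grip_width: -0.0004
(array([  4.45532539, -57.38459642, 351.95473946]), np.float64(-0.1712371000099111))
wrist [389.21861414 180.32993415] [[312.75709687 201.34609948]]
top [329.44064875 207.71747073] [[350.14738627 208.23119507]]
```

View pics/wrist1.png

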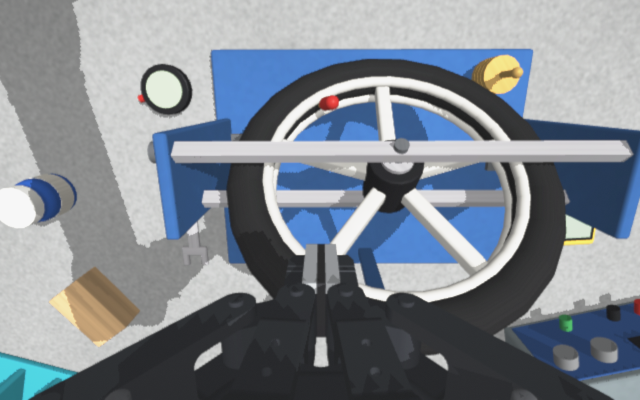

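```bash
python3 -c "
from geom import *
P=np.load('pose.npy')
c=read_camera('wrist')
px=np.array([(212,50),(531,50),(330,103),(401,146)])
f=lambda p:proj(c,np.vstack([S2W(p[:3],[(-.13,-.205,.016),(-.13,.205,.016)]),S2W(p[:3],wheelpt(.094,p[3],.017)),S2W(p[:3],wheelpt(0,0,.045))]))-px
p0=np.r_[P,np.radians(215)]
print(f(p0).round(1)); r=least_squares(lambda p:f(p).ravel(),p0); print(r.x,np.degrees(r.x[2:]),r.fun.round(1))
Q=r.x[:3]
print('tcp in new pose',tcp(Q)[:2]); np.save('poseB.npy',Q)
print(proj(c,S2W(Q,[wheelpt(.1,np.radians(a)+r.x[3],0) for a in(36,108,180,252,324)])).round())
print(proj(c,S2W(P,[wheelpt(.1,np.radians(a+215),0) for a in(36,108,180,252,324)])).round())
"
```

```text
[[-10.1  -4.2]
 [ -2.3  -3.5]
 [ -7.5  -3.8]
 [-11.   -1.3]]
[ 0.53036273 -0.0593798  -0.33610293  3.76736606] [-19.25727916 215.85417531] [-3.2 -1.3  4.  -1.3  0.   0.  -0.5  2.4]
tcp in new pose (array([  0.67443683, -63.39131082, 352.12426129]), np.float64(0.013448364954033565))
[[289. 151.]
 [327. 263.]
 [473. 263.]
 [486. 151.]
 [382.  98.]]
[[280. 146.]
 [315. 259.]
 [461. 261.]
 [479. 149.]
 [375.  95.]]
```

```bash
python3 -m crank '[[-1.9,-0.2,0,0,0],[0,0,2,0,0],[0,0,2,0,0],[0,0,2,0,0],[0,0,2,0,0],[0,0,1.5,0,0],[0,0,1.5,0,0],[0,0,1.5,0,0],[0,0,1.0,0,0],[0,0,0.9,0,0],[0,0,0,0,0],[0,0,0,0,0]]'; python3 -c "
from geom import *
P=np.load('poseB.npy')
print(tcp(P)[:2])
c=read_camera('wrist'); cv2.imwrite('pics/wrist2.png',c['color'][:,:,::-1])
"
```

```text
clock: 3.88
tool_pos: [0.5275, -0.1284, 0.2084]
orientation: [0.168, 0.986, 0.0, -0.0]
ft_force: [0.5, 0.1, -0.0]
grip_width: -0.0
(array([ 20.03203387, -66.15538923, 208.44345249]), np.float64(-0.0479110335979378))
```

View pics/wrist2.png

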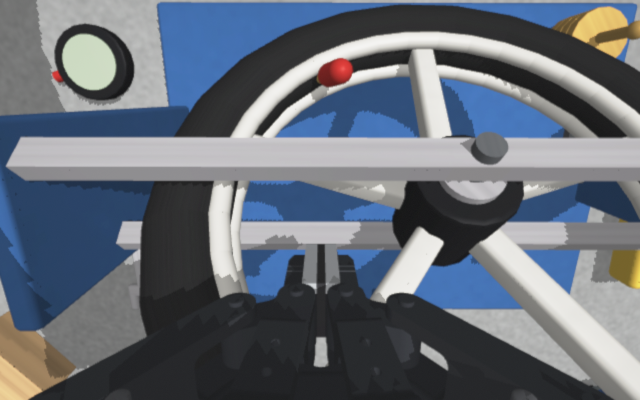

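```bash
python3 -m crank '[[-0.08,0.26,-0.07,0,0],[-0.08,0.26,-0.07,0,0],[-0.08,0.26,-0.07,0,0],[-0.08,0.26,-0.07,0,0],[-0.08,0.26,-0.07,0,0],[-0.08,0.26,-0.07,0,0],[-0.08,0.26,-0.07,0,0],[-0.08,0.26,-0.07,0,0],[-0.08,0.26,-0.07,0,0],[-0.08,0.26,-0.07,0,0],[-0.08,0.26,-0.07,0,0],[-0.08,0.26,-0.07,0,0],[-0.08,0.26,-0.07,0,0],[-0.08,0.26,-0.07,0,0],[-0.08,0.26,-0.07,0,0],[-0.08,0.26,-0.07,0,0],[-0.08,0.26,-0.07,0,0],[0,0,0,0,0]]'; cat > look.py <<'E'
from geom import *
import sys
P=np.load('poseB.npy'); print(tcp(P)[:2])
for n in ("wrist","top"):
    c=read_camera(n); im=c["color"]; h=cv2.cvtColor(im,cv2.COLOR_RGB2HSV).astype(int)
    m=(((h[:,:,0]<6)|(h[:,:,0]>174))&(h[:,:,1]>170)&(h[:,:,2]>70)).astype(np.uint8)
    N,_,st,ce=cv2.connectedComponentsWithStats(m)
    for i in range(1,N):
        if st[i,4]>=4:
            a,d=fitang(c,P,ce[i])
            if d<(15 if n=="wrist" else 6): print(n,ce[i].round(1),st[i,4],"angle",a,"miss",d.round(1))
    cv2.imwrite(f"pics/{n}_{sys.argv[1]}.png",im[:,:,::-1])
E
python3 look.py a
```

```text
clock: 5.43
tool_pos: [0.5555, -0.0906, 0.2202]
orientation: [0.167, 0.986, 0.0, 0.0]
ft_force: [0.6, 0.3, 0.0]
grip_width: -0.0
(array([ 33.99294782, -21.22130431, 220.18776202]), np.float64(-0.02118415097363524))
wrist [186.3  97.9] 43 angle 250.00000000000003 miss 9.0
```

View pics/wrist_a.png

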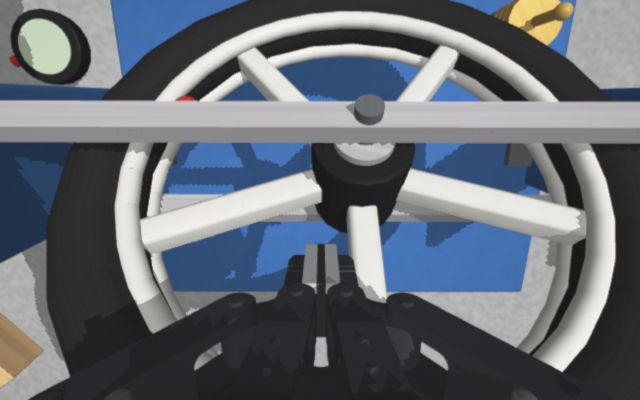

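```bash
python3 -m crank '[[0,0.25,0,0,0],[0,0.25,0,0,0],[0,0.25,0,0,0],[0,0.25,0,0,0],[0,0,0,0,0],[0,-0.4,0,0,0],[0,0,-1.5,0,0],[0,0,-3,0,0],[0,0,-3,0,0],[0,0,-2.5,0,0],[0,0,0,0,0]]'; python3 look.py b
```

```text
clock: 6.45
tool_pos: [0.5583, -0.0866, 0.3248]
orientation: [0.168, 0.986, 0.001, 0.003]
ft_force: [0.9, -0.0, -0.3]
grip_width: 0.0001
(array([ 35.32843768, -16.48741303, 324.84457066]), np.float64(-0.08481169416775103))
wrist [214.5 126.3] 138 angle 268.75 miss 5.9
```

View pics/wrist_b.png

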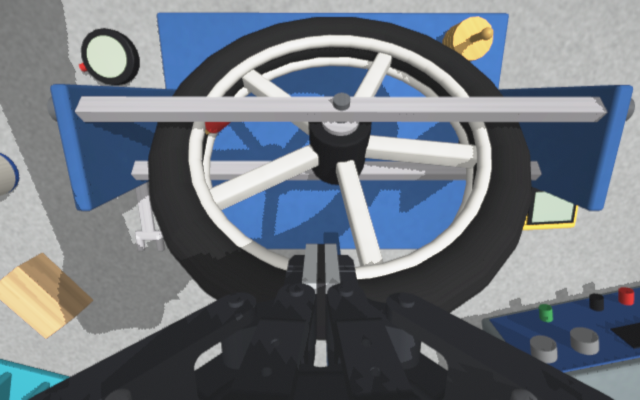

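```bash
python3 -m crank '[[1.5,-2.7,0,0,0],[1.5,-2.65,0,0,0],[0,0,0,0,0],[0,0,2,0,0],[0,0,2,0,0],[0,0,2,0,0],[0,0,1.5,0,0],[0,0,1.5,0,0],[0,0,1.5,0,0],[0,0,1.5,0,0],[0,0,1.2,0,0],[0,0,0,0,0],[0,0,0,0,0]]'; python3 look.py c
```

```text
clock: 7.63
tool_pos: [0.5099, -0.1264, 0.1873]
orientation: [0.168, 0.986, -0.0, -0.001]
ft_force: [-1.4, 0.4, 0.0]
grip_width: -0.0001
(array([  2.82385167, -70.02644567, 187.28789561]), np.float64(-0.09685586607544039))
```

View pics/wrist_c.png

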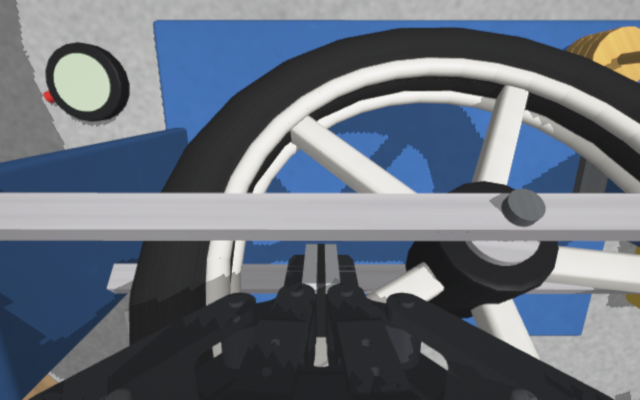

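```bash
python3 -m crank '[[0,0,-1.5,0,0],[0,0,-3,0,0],[0,0,-3,0,0],[0,0,-3,0,0],[0,0,-2.5,0,0],[-1.1,1.8,0,0,0],[-1.1,1.85,0,0,0],[-1.0,1.85,0,0,0],[0,0,0,0,0],[0,0,0,0,0]]'; python3 look.py d
```

```text
clock: 8.57
tool_pos: [0.5601, -0.0844, 0.3186]
orientation: [0.167, 0.986, -0.0, 0.0]
ft_force: [-0.4, -1.4, 0.5]
grip_width: -0.0001
(array([ 36.29423383, -13.79472296, 318.63890836]), np.float64(0.02175103028554659))
wrist [209.6 127.2] 193 angle 269.25 miss 5.7
top [356.2 220.4] 5 angle 268.75 miss 3.2
```

```bash
python3 -m crank '[[0.1,-0.1,0,0,0],[0,0,2,0,0],[0,0,2,0,0],[0,0,1.5,0,0],[0,0,1.5,0,0],[0,0,1,0,0],[0,0,1,0,0],[0,0,0.8,0,0],[0,0,0,0,0],[0,0,0,0,0]]'; python3 look.py e
```

```text
clock: 9.5
tool_pos: [0.558, -0.0859, 0.2203]
orientation: [0.168, 0.986, -0.0, -0.0]
ft_force: [0.6, -0.9, 0.6]
grip_width: 0.0
(array([ 34.8223904 , -15.95867533, 220.33032249]), np.float64(-0.09294313685472488))
wrist [153.3 148.2] 427 angle 269.25 miss 6.2
top [356.2 220.4] 5 angle 268.75 miss 3.2
```

View pics/wrist_e.png

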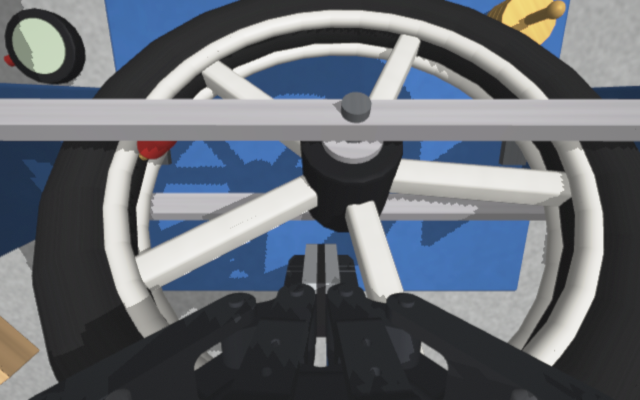

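```bash
python3 -m crank '[[0.02,0.2,0.02,0,0],[0.02,0.2,0.02,0,0],[0.02,0.2,0.02,0,0],[0.02,0.2,0.02,0,0],[0.02,0.2,0.02,0,0],[0.02,0.2,0.02,0,0],[0.02,0.2,0.02,0,0],[0.02,0.2,0.02,0,0],[0.02,0.2,0.02,0,0],[0.02,0.2,0,0,0],[0.02,0.2,0,0,0],[0.02,0.2,0,0,0],[0.02,0.2,0,0,0],[0.02,0.2,0,0,0],[0.02,0.2,0,0,0],[0.02,0.2,0,0,0],[0.02,0.2,0,0,0],[0.02,0.2,0,0,0],[0,0,0,0,0]]'; python3 look.py f
```

```text
clock: 11.18
tool_pos: [0.5668, -0.0498, 0.2184]
orientation: [0.168, 0.986, 0.0, 0.0]
ft_force: [-0.9, -1.1, 0.1]
grip_width: -0.0001
(array([ 31.19271445,  21.04226038, 218.38967331]), np.float64(-0.0345184053126637))
wrist [ 62.9 247.5] 1660 angle 297.75 miss 8.4
top [355.6 208.1] 21 angle 295.0 miss 1.8
```

View pics/wrist_f.png

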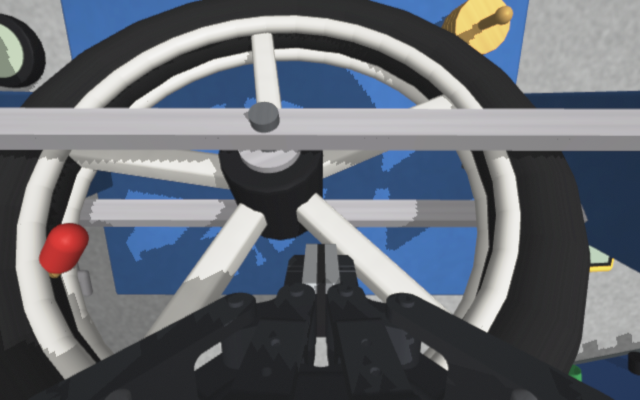

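```bash
python3 -m crank '[[0.07,0.19,0.13,0,0],[0.07,0.19,0.13,0,0],[0.07,0.19,0.13,0,0],[0.07,0.19,0.13,0,0],[0.07,0.19,0.13,0,0],[0.07,0.19,0.13,0,0],[0.07,0.19,0.13,0,0],[0.07,0.19,0.13,0,0],[0.07,0.19,0.13,0,0],[0.07,0.19,0.13,0,0],[0.07,0.19,0.13,0,0],[0.07,0.19,0.13,0,0],[0.07,0.19,0.13,0,0],[0,0,0,0,0]]'; python3 look.py g
```

```text
clock: 12.45
tool_pos: [0.566, -0.0234, 0.2011]
orientation: [0.168, 0.986, 0.0, -0.0]
ft_force: [0.9, -0.3, 0.9]
grip_width: -0.0002
(array([ 21.77468391,  45.76746875, 201.10593355]), np.float64(-0.031208312277382078))
wrist [ 24.4 386.1] 990 angle 325.25 miss 5.9
top [348.  195.4] 17 angle 325.75 miss 1.0
```

View pics/wrist_g.png

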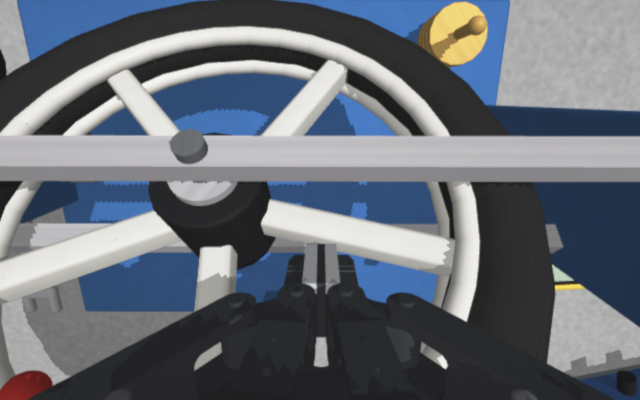

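```bash
python3 -m crank '[[0.12,0.12,0.11,0,0],[0.12,0.12,0.11,0,0],[0.12,0.12,0.11,0,0],[0.12,0.12,0.11,0,0],[0.12,0.12,0.11,0,0],[0.12,0.12,0.11,0,0],[0.12,0.12,0.11,0,0],[0.12,0.12,0.11,0,0],[0.12,0.12,0.11,0,0],[0.12,0.12,0.11,0,0],[0,0,0,0,0]]'; python3 look.py h
```

```text
clock: 13.47
tool_pos: [0.5584, -0.0083, 0.1901]
orientation: [0.168, 0.986, 0.0, -0.0]
ft_force: [1.0, -0.6, -0.7]
grip_width: 0.0001
(array([  9.67424479,  57.46917019, 190.1481189 ]), np.float64(-0.04913317441933529))
top [341.  190.3] 20 angle 342.5 miss 0.5
```

```bash
python3 -m crank '[[0.12,-0.08,0.13,0,0],[0.12,-0.08,0.13,0,0],[0.12,-0.08,0.13,0,0],[0.12,-0.08,0.13,0,0],[0.12,-0.08,0.13,0,0],[0.12,-0.08,0.13,0,0],[0,0,0,0,0]]'; python3 look.py i
```

```text
clock: 14.15
tool_pos: [0.5497, -0.0113, 0.1822]
orientation: [0.168, 0.986, -0.0, -0.001]
ft_force: [0.5, 0.4, -0.7]
grip_width: -0.0
(array([  2.43192988,  51.74520613, 182.24576581]), np.float64(-0.08809458316978791))
top [334.6 187.5] 19 angle 356.0 miss 0.1
```

```bash
python3 -m crank '[[0.1,-0.03,0.1,0,0],[0.1,-0.03,0.1,0,0],[0,0,0,0,0],[0,0,0,0,0]]'; cat >> look.py <<'E'
A=np.load('pose.npy'); b=im.astype(int)[175:200,315:355]; w=np.clip(b[:,:,0]-np.maximum(b[:,:,1],b[:,:,2])-40,0,None)*(b[:,:,1]<90)
v,u=np.mgrid[175:200,315:355]; q=np.array([(u*w).sum(),(v*w).sum()])/w.sum(); print(q,w.sum(),"A",fitang(c,A,q),"B",fitang(c,P,q), "predA/B at 0",proj(c,S2W(A,wheelpt(.094,0,.017))),proj(c,S2W(P,wheelpt(.094,0,.017))))
cv2.imwrite("pics/crop_"+sys.argv[1]+".png",cv2.resize(im[140:280,230:420,::-1],None,fx=4.2,fy=4.2,interpolation=cv2.INTER_CUBIC))
E
python3 look.py j
```

```text
clock: 14.58
tool_pos: [0.548, -0.0112, 0.1805]
orientation: [0.168, 0.986, -0.0, -0.0]
ft_force: [0.4, -0.8, 0.4]
grip_width: -0.0
(array([  0.79565921,  51.33904436, 180.53488562]), np.float64(-0.08478996604784683))
top [333.3 186.6] 18 angle 358.75 miss 0.6
[333.40854701 186.72991453] 1170 A (np.float64(3.7499999999999996), np.float64(1.4188530387209644)) B (np.float64(358.5), np.float64(0.4734700576093438)) predA/B at 0 [[334.89731487 188.62234747]] [[332.55446789 186.95175902]]
```

```bash
python3 -m crank '[[-0.3,0,0,0,0],[0,0,-1,0,0],[0,0,-2,0,0],[0,0,-3,0,0],[0,0,-3,0,0],[0,0,-3,0,0],[0,0,-3,0,0],[0,0,-3,0,0],[0,0,0,0,0]]'; python3 look.py k; python3 -c "
from geom import *
P=np.load('poseB.npy');c=read_camera('wrist');E0=c['extrinsics'].copy();t=tcp(P)[0]
for T in [(-60,110,400),(-100,110,400),(-100,-110,400),(-140,120,450),(-60,130,360)]:
    c['extrinsics']=E0.copy(); c['extrinsics'][:3,3]+=(S2W(P,np.array(T)/1e3)-S2W(P,t/1e3))[0]
    print(T,proj(c,S2W(P,[wheelpt(.16,0,0),wheelpt(.094,0,.017),wheelpt(0,0,.045)])).round().tolist())
"
```

```text
clock: 15.43
tool_pos: [0.5526, -0.0127, 0.3667]
orientation: [0.168, 0.986, 0.001, 0.003]
ft_force: [0.4, -0.1, 0.2]
grip_width: -0.0001
(array([  5.64149256,  51.3954417 , 366.73151227]), np.float64(-0.11337993771904209))
wrist [255.1 261. ] 401 angle 0.0 miss 3.7
top [334.1 186. ] 8 angle 357.75 miss 1.4
[334.3030303  185.54848485] 330 A (np.float64(2.75), np.float64(2.787796857006758)) B (np.float64(357.75), np.float64(1.878918425045781)) predA/B at 0 [[334.89731487 188.62234747]] [[332.55446789 186.95175902]]
(-60, 110, 400) [[197.0, 385.0], [203.0, 305.0], [210.0, 202.0]]
(-100, 110, 400) [[201.0, 420.0], [207.0, 341.0], [214.0, 239.0]]
(-100, -110, 400) [[441.0, 420.0], [435.0, 341.0], [428.0, 239.0]]
(-140, 120, 450) [[211.0, 407.0], [216.0, 340.0], [221.0, 253.0]]
(-60, 130, 360) [[153.0, 427.0], [163.0, 333.0], [173.0, 215.0]]
```

```bash
python3 -m crank '[[0.2,2.4,-1.1,0,0],[0.2,2.5,-1.1,0,0],[0.2,2.5,-1.1,0,0],[0,0,0,0,0],[0,0,0,0,0],[0,0,0,0,0]]'; python3 look.py l; python3 -c "
import cv2
a=cv2.imread('pics/wrist_l.png')[100:400,60:460]; cv2.imwrite('pics/l2.png',cv2.resize(a,None,fx=2,fy=2,interpolation=2))"
```

```text
clock: 16.08
tool_pos: [0.5696, 0.059, 0.3927]
orientation: [0.168, 0.986, -0.001, -0.001]
ft_force: [-0.5, -0.4, 1.1]
grip_width: 0.0001
(array([ -2.02064313, 124.7124777 , 392.68018568]), np.float64(-0.12245515041643884))
wrist [177.1 256.1] 357 angle 0.25 miss 3.2
top [333.3 186.8] 19 angle 358.75 miss 0.4
[333.32404692 187.0872434 ] 1364 A (np.float64(3.7499999999999996), np.float64(1.0519688983396922)) B (np.float64(358.5), np.float64(0.10651793136916005)) predA/B at 0 [[334.89731487 188.62234747]] [[332.55446789 186.95175902]]
```

View pics/l2.png

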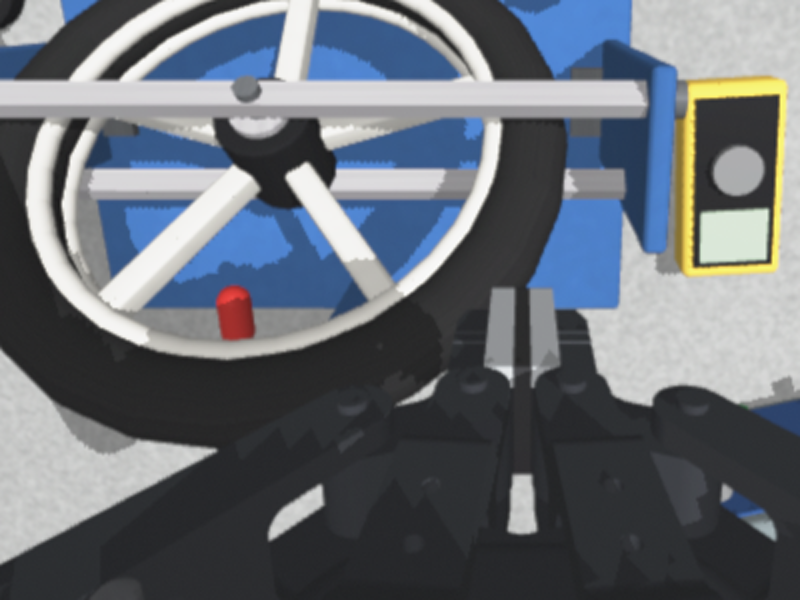

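```bash
python3 -m crank '[[-2,0.7,-0.5,0,0],[-2,0.7,-0.5,0,0],[-2,0.6,0,0,0],[0,0,0,0,0],[0,0,0,0,0],[0,0,0,0,0]]'; python3 look.py m; cat > y.py <<'E'
from geom import *
P=np.load('poseB.npy')
def comp(c,lo,hi,box,mn):
    h=cv2.cvtColor(c["color"],cv2.COLOR_RGB2HSV); m=cv2.inRange(h,np.array(lo),np.array(hi)); N,l,st,ce=cv2.connectedComponentsWithStats(m)
    return [(st[i].tolist(),ce[i].round(1).tolist(),np.argwhere(l==i)[:,::-1]) for i in range(1,N) if st[i,4]>=mn]
for n in("wrist","top"):
    c=read_camera(n); q=proj(c,S2W(P,[wheelpt(.16,0,0),wheelpt(.094,0,.017),wheelpt(0,0,.045)])).round(1); print(n,"pred tip,cap,knob",q.tolist())
    for s,ce,pts in comp(c,(20,120,90),(35,255,255),None,8):
        if np.hypot(*(np.array(ce)-q[0]))<60:
            hull=cv2.minEnclosingTriangle(pts.reshape(-1,1,2).astype(np.float32))[1]; print("yellow",s,ce,None if hull is None else hull.reshape(-1,2).round(1).tolist())
E
python3 y.py
```

```text
clock: 16.68
tool_pos: [0.6328, 0.0576, 0.4036]
orientation: [0.169, 0.986, -0.0, -0.0]
ft_force: [-0.3, -0.1, -0.9]
grip_width: 0.0002
(array([ 58.08465223, 144.24379859, 403.57612168]), np.float64(-0.18045095855373106))
wrist [150.5 185.4] 384 angle 0.25 miss 3.1
top [333.3 186.7] 21 angle 358.75 miss 0.5
[333.25894737 186.78189474] 2375 A (np.float64(4.0), np.float64(1.3321519353939284)) B (np.float64(358.75), np.float64(0.3770485813402307)) predA/B at 0 [[334.89731487 188.62234747]] [[332.55446789 186.95175902]]
wrist pred tip,cap,knob [[139.2, 264.4], [149.5, 182.3], [160.6, 77.1]]
yellow [106, 265, 40, 47, 1181] [128.6, 293.1] [[139.1999969482422, 251.5], [101.69999694824219, 311.0], [146.1999969482422, 311.0]]
top pred tip,cap,knob [[338.4, 167.0], [332.6, 187.0], [324.3, 214.9]]
yellow [339, 157, 8, 12, 58] [341.7, 161.7] [[339.0, 156.6999969482422], [339.0, 170.6999969482422], [347.0, 159.3000030517578]]
```

```bash
cat >> y.py <<'E'
    h=cv2.cvtColor(c["color"],cv2.COLOR_RGB2HSV)
    m=cv2.inRange(h,np.array((20,120,90)),np.array((35,255,255)))
    r0,r1,c0,c1=(258,300,95,175) if n=="wrist" else (155,172,334,352)
    for r in range(r0,r1,4 if n=="wrist" else 1):
        cc=np.nonzero(m[r,c0:c1])[0]+c0
        if len(cc): print(r,cc.min(),cc.max())
    if n=="wrist":
        g=cv2.cvtColor(c["color"],cv2.COLOR_RGB2GRAY)
        for r in range(60,100,3): print(r,g[r,136:190:2])
        hh=cv2.inRange(h,np.array((0,170,60)),np.array((6,255,255)))|cv2.inRange(h,np.array((174,170,60)),np.array((180,255,255)))
        for r in range(165,205,3):
            cc=np.nonzero(hh[r,120:180])[0]+120
            if len(cc): print("red",r,cc.min(),cc.max())
E
python3 y.py
```

```text
wrist pred tip,cap,knob [[138.6, 264.3], [148.9, 182.2], [160.1, 77.1]]
yellow [105, 264, 40, 48, 1190] [128.0, 292.9] [[100.5999984741211, 311.0], [145.0, 311.0], [138.5, 252.10000610351562]]
266 130 140
270 129 139
274 125 140
278 124 140
282 120 140
286 118 142
290 117 141
294 113 143
298 111 142
60 [245 246 244 239 231 218 196 170 143 114  94  80  78  77  78  78  79  78
  78  78  78  81 205 238 238 239 240]
63 [235 225 207 178 140 103  85  80  78  79  78  78  78  78  79  79  79  79
  78  79  79 104 232 239 240 240 239]
66 [159 122  94  81  79  79  79  79  79  78  79  79  79  79  79  79  79  78
  79  78  78 165 237 239 240 241 239]
69 [ 78  79  79  79  79  79  79  79  87  97 104 106  96  80  79  78  78  79
  78  79  86 219 239 240 241 241 236]
72 [153 153 153 153 153 153 150 111 118 116 118 118 121 106 145 154 152 135
 135 135 149 230 234 235 235 234 225]
75 [201 202 202 202 202 202 197 123 117 117 118 119 116  86 136 202 204 203
 203 204 204 204 204 204 204 204 204]
78 [207 208 207 207 208 208 208 175  98 105 101  97  92  86 140 210 210 211
 211 211 211 211 212 211 212 212 212]
8
[... 568 characters left out ...]

96 [175 174 166  50  42  42  45 132 200 203 208 211 212 210 203 206 213 211
 186 156 144  94  45  43  43  43  41]
99 [176 176 170  59  43  43  42  42  93 140 183 193 201 197 187 179 171 164
 152 124  63  44  43  43  43  43  36]
red 174 142 154
red 177 141 155
red 180 140 156
red 183 141 157
red 186 141 157
red 189 142 157
red 192 143 158
red 195 143 159
top pred tip,cap,knob [[338.4, 167.0], [332.6, 187.0], [324.3, 214.9]]
yellow [339, 157, 8, 12, 58] [341.7, 161.7] [[339.0, 156.6999969482422], [339.0, 170.6999969482422], [347.0, 159.3000030517578]]
157 339 340
158 339 343
159 339 346
160 339 346
161 339 345
162 339 345
163 339 344
164 340 343
165 339 343
166 340 342
167 340 341
168 340 340
```

```bash
python3 -m crank '[[0.6,-2.6,0,0,0],[0.6,-2.6,0,0,0],[0.6,-2.6,0,0,0],[0.6,-2.6,0,0,0],[0.6,-2.5,0,0,0],[0.6,-2.5,0,0,0],[0.6,-2.5,0,0,0],[0.6,-2.5,0,0,0],[0,0,0,0,0],[0,0,2.5,0,0],[0,0,2.5,0,0],[0,0,2.5,0,0],[0,0,2.5,0,0],[0,0,0,0,0],[0,0,0,0,0]]';python3 look.py n
```

```text
clock: 18.23
tool_pos: [0.5199, -0.1176, 0.3037]
orientation: [0.168, 0.986, 0.0, -0.001]
ft_force: [0.7, -0.3, 0.4]
grip_width: -0.0001
(array([  9.3071775 , -58.39101377, 303.70463384]), np.float64(-0.07233625473123695))
wrist [419.7 291.7] 177 angle 0.5 miss 8.0
[nan nan] 0 A (np.float64(0.0), np.float64(nan)) B (np.float64(0.0), np.float64(nan)) predA/B at 0 [[334.89731487 188.62234747]] [[332.55446789 186.95175902]]look.py:14: RuntimeWarning: invalid value encountered in divide
  v,u=np.mgrid[175:200,315:355]; q=np.array([(u*w).sum(),(v*w).sum()])/w.sum(); print(q,w.sum(),"A",fitang(c,A,q),"B",fitang(c,P,q), "predA/B at 0",proj(c,S2W(A,wheelpt(.094,0,.017))),proj(c,S2W(P,wheelpt(.094,0,.017))))
```

```bash
python3 -m crank '[[0,-0.2,2,0,0],[0,0,2,0,0],[0,0,2,0,0],[0,0,2,0,0],[0,0,1.5,0,0],[0,0,1.2,0,0],[0,0,0.9,0,0],[0,0,0,0,0],[0,0,0,0,0],[0.1,0,0.1,0,0],[0.1,0,0.1,0,0],[0.1,0,0.1,0,0],[0.1,0,0.1,0,0],[0.1,0,0.1,0,0],[0,0,0,0,0]]';python3 look.py o
```

```text
clock: 19.58
tool_pos: [0.5147, -0.1179, 0.1826]
orientation: [0.168, 0.986, 0.0, -0.0]
ft_force: [0.2, 0.6, 0.6]
grip_width: 0.0001
(array([  4.55511044, -60.40379739, 182.55507371]), np.float64(-0.07337947082474372))
[331.96 185.7 ] 50 A (np.float64(6.75), np.float64(2.1002774337564807)) B (np.float64(1.75), np.float64(1.0325633826407081)) predA/B at 0 [[334.89731487 188.62234747]] [[332.55446789 186.95175902]]
```

```bash
python3 -m crank '[[0.1,0,0.1,0,0],[0.1,0,0.1,0,0],[0,0,0,0,0],[0,0,0,0,0],[-0.3,0,0,0,0],[-0.2,0,-1,0,0],[0,0,-2,0,0],[0,0,-3,0,0],[0,0,-3,0,0],[0,0,-3,0,0],[0,0,-3,0,0],[0,0,-3.5,0,0],[0,0,-3.5,0,0],[-0.8,2.9,0,0,0],[-0.8,2.9,0,0,0],[-0.8,2.9,0,0,0],[-0.8,2.9,0,0,0],[-0.8,2.9,0,0,0],[-0.8,2.9,0,0,0],[-0.3,3.0,0,0,0]]'; python3 -m crank '[[0,0,0,0,0],[0,0,0,0,0]]'; python3 look.py p; python3 y.py | grep -v '\['; python3 y.py | grep -A1 pred
```

```text
clock: 21.35
tool_pos: [0.6345, 0.0575, 0.401]
orientation: [0.168, 0.986, -0.0, 0.0]
ft_force: [0.5, -0.5, 0.5]
grip_width: 0.0001
clock: 21.52
tool_pos: [0.634, 0.0586, 0.4003]
orientation: [0.166, 0.986, -0.001, -0.0]
ft_force: [-0.4, -0.4, -0.1]
grip_width: -0.0002
(array([ 58.93044472, 145.50941264, 400.29700256]), np.float64(0.09922938224548616))
wrist [147.1 184.4] 400 angle 0.25 miss 3.2
top [333.3 186.7] 21 angle 358.75 miss 0.5
[333.26311337 186.78087986] 2364 A (np.float64(4.0), np.float64(1.3342302988125658)) B (np.float64(358.75), np.float64(0.37904422221337597)) predA/B at 0 [[334.89731487 188.62234747]] [[332.55446789 186.95175902]]
266 132 141
270 131 141
274 126 142
278 125 142
282 121 142
286 120 143
290 118 143
294 114 145
298 113 144
  78  78  79  79 108 234 239 239 240]
  79  78  78  78 178 239 240 241 241]
  79  78  79  87 221 239 240 241 241]
  91  92  92 125 235 239 240 240 239]
 206 207 207 207 207 207 207 207 207]
 209 209 209 209 210 209 210 210 209]
 210 211 211 211 211 211 211 211 211]
 184 184 184 185 185 185 185 185 185]
 146 146 146 146 145 146 146 146
[... 204 characters left out ...]
147 152
red 174 143 156
red 177 142 158
red 180 142 158
red 183 143 158
red 186 143 159
red 189 144 159
red 192 145 160
red 195 145 160
157 339 340
158 339 343
159 339 346
160 339 346
161 339 345
162 339 345
163 339 344
164 340 343
165 339 343
166 340 342
167 340 341
168 340 340
wrist pred tip,cap,knob [[140.9, 264.1], [151.1, 181.2], [162.1, 75.1]]
yellow [107, 264, 40, 48, 1194] [130.2, 293.0] [[103.4000015258789, 311.0], [148.6999969482422, 311.0], [139.89999389648438, 252.10000610351562]]
--
top pred tip,cap,knob [[338.4, 167.0], [332.6, 187.0], [324.3, 214.9]]
yellow [339, 157, 8, 12, 58] [341.7, 161.7] [[339.0, 156.6999969482422], [339.0, 170.6999969482422], [347.0, 159.3000030517578]]
```

```bash
python3 - <<'E'
from geom import *
B=np.load('poseB.npy'); cw=read_camera('wrist'); ct=read_camera('top')
px=np.array([(258,80),(150,390),(593,533),(688,212)])/4.2+[230,140]
L=np.array([(.17,.205,.016),(-.13,.205,.016),(-.13,-.205,.016),(.17,-.205,.016)])
cap=lambda a:wheelpt(.094,a,.018)
for kn in (.045,.05,.055):
  for w in (1,.3):
    def f(p):
        A=[p[0],p[1],p[2]]; W=[p[3],p[4],p[2]]
        return np.r_[w*(proj(ct,S2W(A,L))-px).ravel(), (proj(ct,S2W(A,[wheelpt(.16,0,0),cap(p[5])]))-[(340.2,168.9),(333.27,186.8)]).ravel(),
          w*(proj(ct,S2W(A,wheelpt(0,0,kn)))-[325.7,215.7]).ravel(),
          .4*(proj(cw,S2W(W,[wheelpt(.16,0,0),wheelpt(0,0,kn),cap(p[5])]))-[(136.5,264.5),(158.5,73.5),(151,184.5)]).ravel()]
    r=least_squares(f,np.r_[B,B[:2],0],loss='soft_l1'); print(kn,w,r.x.round(4),np.degrees(r.x[5]).round(2)); 
print(f(r.x).round(1))
for a in (0,.05): print(proj(cw,S2W(B,cap(a))),proj(ct,S2W(B,cap(a))))
# half-gap spokes in wrist: shadow-free check of knob
g=cv2.cvtColor(cw['color'],cv2.COLOR_RGB2GRAY); print(g[66:84:2,142:178:2])
E
```

```text
0.045 1 [ 0.5261 -0.0652 -0.3385  0.5298 -0.0623  0.0417] 2.39
0.045 0.3 [ 0.5267 -0.065  -0.3383  0.5298 -0.0622  0.0407] 2.33
0.05 1 [ 0.5266 -0.0653 -0.3404  0.5315 -0.0622  0.0371] 2.12
0.05 0.3 [ 0.5271 -0.0642 -0.3465  0.5316 -0.0618  0.034 ] 1.95
0.055 1 [ 0.5268 -0.0655 -0.3415  0.5328 -0.0623  0.0345] 1.97
0.055 0.3 [ 0.5276 -0.0635 -0.3546  0.5332 -0.0613  0.0273] 1.57
[-0.2 -0.6 -0.6 -0.5 -0.3  0.2  0.2  0.1  0.2 -0.9  0.1  1.  -0.3  0.5
  0.3  1.4 -0.5 -1.4  0.2  0. ]
[[150.03230194 180.7663782 ]] [[332.49302136 187.10816693]]
[[155.70626258 180.63573455]] [[331.07208289 186.70155279]]
[[ 78  80  80  80  79  79  80  84  88  86  82  79  79  79  79  79  79  79]
 [ 79  78  79  80  79  88 106 115 117 115 110  83  79  78  79  79  79  79]
 [135 135 135 135 122 114 118 117 119 119 120 103 134 135 135 135 135 136]
 [206 206 206 206 157 119 117 117 119 120 119  93 191 207 207 207 206 207]
 [202 202 202 202 180 117 116 118 117 120 102  81 150 203 204 204 205 205]
 [208 208 208 209 205 121 102 107 102  98  91  85 174 211 211 211 211 212]
 [207 208 209 209 209 176  92  85  90  92  95 134 204 210 211 211 211 211]
 [204 204 204 205 205 204 174 132 117 130 168 202 206 206 207 207 207 207]
 [158 158 158 158 158 158 158 155 153 155 158 158 158 158 158 158 158 159]]
```

```bash
python3 -m crank '[[0.6,-2.6,0,0,0],[0.6,-2.6,0,0,0],[0.6,-2.6,0,0,0],[0.6,-2.6,0,0,0],[0.6,-2.6,0,0,0],[0.7,-2.5,0,0,0],[0.7,-2.5,0,0,0],[0.6,-2.5,0,0,0],[0,0,0,0,0],[0,0,2.5,0,0],[0,0,2.5,0,0],[0,0,2.5,0,0],[0,0,2.5,0,0],[0,0,2.5,0,0],[0,0,2.2,0,0],[0,0,2,0,0],[0,0,2,0,0],[0,0,1.3,0,0],[0,0,1.2,0,0],[0,0,0,0,0]]'; python3 look.py q|head -3; python3 -m crank '[[0.1,0,0.1,0,0],[0.1,0,0.1,0,0],[0.1,0,0.1,0,0],[0.1,0,0.1,0,0],[0.1,0,0.1,0,0],[0.1,0,0.1,0,0],[0.1,0,0,0,0],[0,0,0,0,0],[0,0,0,0,0]]';python3 look.py r
```

```text
clock: 23.58
tool_pos: [0.5174, -0.1201, 0.1868]
orientation: [0.168, 0.986, -0.0, -0.001]
ft_force: [0.2, 0.1, 1.0]
grip_width: 0.0002
(array([  7.74218014, -61.57760379, 186.78341115]), np.float64(-0.08818887541825049))
[331.91566265 186.75502008] 249 A (np.float64(6.5), np.float64(1.059133525103359)) B (np.float64(1.25), np.float64(0.02408036446846423)) predA/B at 0 [[334.89731487 188.62234747]] [[332.55446789 186.95175902]]
clock: 24.43
tool_pos: [0.5118, -0.118, 0.1827]
orientation: [0.168, 0.986, 0.0, 0.0]
ft_force: [0.1, 0.6, -0.6]
grip_width: -0.0005
(array([  1.81553952, -61.40824675, 182.72469113]), np.float64(-0.07519109892286835))
[332.12840467 185.84046693] 257 A (np.float64(6.5), np.float64(1.9980048621000366)) B (np.float64(1.5000000000000002), np.float64(0.9451995356857777)) predA/B at 0 [[334.89731487 188.62234747]] [[332.55446789 186.95175902]]
```

```bash
python3 -m crank '[[0.1,0,0.1,0,0],[0.05,0,0.1,0,0],[0,0,0,0,0],[0,0,0,0,0]]'; python3 look.py s | head -1;  python3 -m crank '[[-0.4,0,0,0,0],[-0.4,0.2,-1,0,0],[0,0.1,-2,0,0],[0,0,-3,0,0],[0,0,-3,0,0],[0,0,-3,0,0],[0,0,0,0,0],[0,0,0,0,0]]'; python3 look.py t
```

```text
clock: 24.87
tool_pos: [0.5104, -0.1175, 0.1807]
orientation: [0.168, 0.986, 0.0, 0.0]
ft_force: [0.5, -0.1, 0.3]
grip_width: -0.0001
(array([  0.37119363, -61.46937508, 180.71824213]), np.float64(-0.08051032783241041))
clock: 25.63
tool_pos: [0.52, -0.1175, 0.3026]
orientation: [0.168, 0.986, 0.0, 0.002]
ft_force: [-0.0, -0.6, -0.8]
grip_width: 0.0
(array([  9.39164409, -58.29429241, 302.62686192]), np.float64(-0.07687319216978139))
wrist [419.1 291.8] 170 angle 0.25 miss 8.3
[nan nan] 0 A (np.float64(0.0), np.float64(nan)) B (np.float64(0.0), np.float64(nan)) predA/B at 0 [[334.89731487 188.62234747]] [[332.55446789 186.95175902]]look.py:14: RuntimeWarning: invalid value encountered in divide
  v,u=np.mgrid[175:200,315:355]; q=np.array([(u*w).sum(),(v*w).sum()])/w.sum(); print(q,w.sum(),"A",fitang(c,A,q),"B",fitang(c,P,q), "predA/B at 0",proj(c,S2W(A,wheelpt(.094,0,.017))),proj(c,S2W(P,wheelpt(.094,0,.017))))
```

```bash
python3 -m crank '[[0,0.4,0,0,0],[0,0,2.5,0,0],[0,0,2.5,0,0],[0,0,2,0,0],[0,0,2,0,0],[0,0,1.5,0,0],[0,0,1,0,0],[0,0,0,0,0],[0.1,0,0.1,0,0],[0.1,0,0.1,0,0],[0.1,0,0.1,0,0],[0.1,0,0.1,0,0],[0.1,0,0.1,0,0],[0.1,0,0,0,0],[0.1,0,0,0,0],[0.1,0,0,0,0],[0.1,0,0.1,0,0],[0,0,0,0,0],[0,0,0,0,0]]'; python3 look.py s | head -1;  python3 -m crank '[[-0.4,0,0,0,0],[-0.4,-0.2,-1,0,0],[0,-0.2,-2,0,0],[0,0,-3,0,0],[0,0,-3,0,0],[0,0,-3,0,0],[0,0,0,0,0],[0,0,0,0,0]]'; python3 look.py u 2>&1 | head -2
```

```text
clock: 27.32
tool_pos: [0.5116, -0.1104, 0.1796]
orientation: [0.168, 0.986, 0.0, -0.0]
ft_force: [1.5, -0.7, 0.4]
grip_width: 0.0001
(array([ -0.83525448, -54.37240154, 179.60612176]), np.float64(-0.07502572292412069))
clock: 28.08
tool_pos: [0.5187, -0.1174, 0.3014]
orientation: [0.168, 0.986, 0.0, 0.001]
ft_force: [-0.1, 0.7, -0.8]
grip_width: -0.0001
look.py:14: RuntimeWarning: invalid value encountered in divide
  v,u=np.mgrid[175:200,315:355]; q=np.array([(u*w).sum(),(v*w).sum()])/w.sum(); print(q,w.sum(),"A",fitang(c,A,q),"B",fitang(c,P,q), "predA/B at 0",proj(c,S2W(A,wheelpt(.094,0,.017))),proj(c,S2W(P,wheelpt(.094,0,.017))))look.py:14: RuntimeWarning: invalid value encountered in divide
  v,u=np.mgrid[175:200,315:355]; q=np.array([(u*w).sum(),(v*w).sum()])/w.sum(); print(q,w.sum(),"A",fitang(c,A,q),"B",fitang(c,P,q), "predA/B at 0",proj(c,S2W(A,wheelpt(.094,0,.017))),proj(c,S2W(P,wheelpt(.094,0,.017))))
```

Back to the viewing position for a like-for-like measurement.

```bash
python3 -m crank '[[0,0,-3.3,0,0],[0,0,-3.3,0,0],[0,0,-3.3,0,0],[-0.6,2.5,0,0,0],[-0.6,2.5,0,0,0],[-0.6,2.5,0,0,0],[-0.6,2.5,0,0,0],[-0.6,2.6,0,0,0],[-0.7,2.6,0,0,0],[-0.7,2.6,0,0,0],[-0.7,2.6,0,0,0],[0,0,0,0,0],[0,0,0,0,0],[0,0,0,0,0]]'; python3 look.py v; cat > fit.py <<'E'
from geom import *
B=np.load('poseB.npy'); cw=read_camera('wrist'); ct=read_camera('top')
h=cv2.cvtColor(cw["color"],cv2.COLOR_RGB2HSV)
def big(m,near):
    N,l,st,ce=cv2.connectedComponentsWithStats(m); i=min((i for i in range(1,N) if st[i,4]>60),key=lambda i:np.hypot(*(ce[i]-near))); return l==i,ce[i]
q=proj(cw,S2W(B,[wheelpt(.16,0,0),wheelpt(.094,0,.017)]))
y,_=big(cv2.inRange(h,np.array((20,120,90)),np.array((35,255,255))),q[0])
r0=np.nonzero(y.any(1))[0][0]; c=[np.nonzero(y[r])[0] for r in range(r0+1,r0+5)]; tip=[np.mean([(a.min()+a.max())/2 for a in c]),r0]
_,cap=big(cv2.inRange(h,np.array((0,170,70)),np.array((6,255,255)))|cv2.inRange(h,np.array((174,170,70)),np.array((180,255,255))),q[1])
g=cv2.cvtColor(cw["color"],cv2.COLOR_RGB2GRAY); kq=proj(cw,S2W(B,wheelpt(0,0,.045)))[0]
r=int(round(kq[1]+1)); row=g[r-1:r+2,int(kq[0])-25:int(kq[0])+25].mean(0); d=np.nonzero(row<160)[0]+int(kq[0])-25; knobc=(d.min()+d.max())/2
print("tip",tip,"cap",cap,"knobcol",knobc,d.min(),d.max())
def f(p):
    W=[p[0],p[1],B[2]]; P=proj(cw,S2W(W,[wheelpt(.16,0,0),wheelpt(0,0,.047),wheelpt(.094,p[2],.018)]))
    return np.r_[P[0]-tip,P[1,0]-knobc,(P[2]-cap)[0],.2*(P[2]-cap)[1]]
r=least_squares(f,np.r_[B[:2],0]); print("angle",np.degrees(r.x[2]),r.fun.round(1))
E
python3 fit.py
```

```text
clock: 29.35
tool_pos: [0.6334, 0.0578, 0.3976]
orientation: [0.168, 0.986, -0.001, -0.001]
ft_force: [-0.2, -0.9, -0.0]
grip_width: 0.0001
(array([ 58.67370836, 144.61344533, 397.6192243 ]), np.float64(-0.1399689822692487))
wrist [137.6 186.4] 406 angle 355.5 miss 3.5
top [335.7 187.5] 22 angle 354.0 miss 0.5
[335.56447689 187.48986212] 2466 A (np.float64(359.50000000000006), np.float64(1.2812558112407055)) B (np.float64(354.25), np.float64(0.5059242790610634)) predA/B at 0 [[334.89731487 188.62234747]] [[332.55446789 186.95175902]]
tip [np.float64(132.75), np.int64(267)] cap [138.50724638 186.20772947] knobcol 155.5 149 162
angle -2.590740439511508 [ 0.6  0.1 -0.7  0.  -0.7]
```

```bash
python3 -m crank '[[1.2,-2.3,0,0,0],[1.2,-2.3,0,0,0],[1.2,-2.3,0,0,0],[1.3,-2.3,0,0,0],[0,0,0,0,0],[0,0,2.5,0,0],[0,0,2.5,0,0],[0,0,2.5,0,0],[0,0,2.5,0,0],[0,0,2.5,0,0],[0,0,2.5,0,0],[0,0,2.5,0,0],[0,0,1.7,0,0],[0,0,1.5,0,0],[0,0,0,0,0],[0,0,0,0,0]]'; python3 look.py w
```

```text
clock: 30.88
tool_pos: [0.5566, -0.0123, 0.1918]
orientation: [0.168, 0.986, 0.0, -0.0]
ft_force: [-0.4, -1.3, 0.1]
grip_width: 0.0001
(array([  9.23944324,  53.06185111, 191.81421123]), np.float64(-0.11898337793807556))
top [335.6 187.5] 19 angle 354.25 miss 0.5
[335.68800648 187.4554295 ] 1234 A (np.float64(359.25), np.float64(1.3515146100881321)) B (np.float64(354.0), np.float64(0.5838767898087238)) predA/B at 0 [[334.89731487 188.62234747]] [[332.55446789 186.95175902]]
```

```bash
python3 -m crank '[[0.1,-0.02,0.14,0,0],[0.1,-0.02,0.14,0,0],[0.1,-0.02,0.14,0,0],[0.1,-0.02,0.14,0,0],[0.1,-0.02,0.14,0,0],[0.1,-0.02,0.13,0,0],[0.1,-0.02,0.12,0,0],[0,0,0,0,0],[0,0,0,0,0]]'; python3 look.py x
```

```text
clock: 31.73
tool_pos: [0.5499, -0.0109, 0.1822]
orientation: [0.168, 0.986, 0.0, 0.0]
ft_force: [0.2, -0.0, 0.4]
grip_width: -0.0002
(array([  2.47255622,  52.17410071, 182.21758481]), np.float64(-0.07979283690795214))
top [334.7 187.5] 17 angle 355.75 miss 0.2
[334.89983444 187.34850993] 1208 A (np.float64(0.7500000000000001), np.float64(1.2192028401241328)) B (np.float64(355.5), np.float64(0.3927498239734641)) predA/B at 0 [[334.89731487 188.62234747]] [[332.55446789 186.95175902]]
```

```bash
python3 -m crank '[[0.06,0,0.05,0,0],[0,0,0,0,0],[0,0,0,0,0],[-0.4,0,0,0,0],[-0.2,0,-1,0,0],[0,0,-2.5,0,0],[0,0,-3,0,0],[0,0,-3,0,0],[0,0,-3,0,0],[0,0,-3,0,0],[0,0,-3,0,0],[0,0,-3,0,0],[-1.2,2.3,0,0,0],[-1.2,2.3,0,0,0],[-1.2,2.3,0,0,0],[-1.4,2.3,0,0,0],[0,0,0,0,0],[0,0,0,0,0],[0,0,0,0,0]]'; python3 look.py y; python3 fit.py
```

```text
clock: 33.42
tool_pos: [0.6325, 0.0567, 0.3969]
orientation: [0.168, 0.986, -0.001, -0.0]
ft_force: [0.8, 0.5, 0.6]
grip_width: -0.0002
(array([ 58.17622392, 143.24364529, 396.92404997]), np.float64(-0.13570796483598357))
wrist [142.8 187.2] 406 angle 357.75 miss 3.5
top [334.5 187.5] 20 angle 356.0 miss 0.1
[334.5545492  187.26801153] 2429 A (np.float64(1.25), np.float64(1.2001377983920316)) B (np.float64(356.25), np.float64(0.3491699786596525)) predA/B at 0 [[334.89731487 188.62234747]] [[332.55446789 186.95175902]]
tip [np.float64(133.5), np.int64(268)] cap [143.3202934  187.23471883] knobcol 156.0 149 163
angle -0.4707458874088171 [ 0.5  0.1 -0.6  0.  -0.8]
```

```bash
python3 -m crank '[[0,0,-2,0,0],[0,0,0,0,0],[0,0,0,0,0],[0,0,0,0,0]]'; python3 -c "
from cell import *
print(hand_in())"
```

```text
clock: 33.95
tool_pos: [0.6325, 0.0572, 0.4166]
orientation: [0.168, 0.986, 0.0, 0.0]
ft_force: [-0.4, -0.1, -0.5]
grip_width: 0.0
the job is handed in; nothing more can be done
None
```

I turned the wheel counter-clockwise with the shut fingertips, pushing one spoke and then the next, until the valve stem was at the top. I handed in at about 34 s with the arm raised clear of everything.

**Corrections:** After the main turn the valve was about 2° past the pointer. Pushing a spoke the other way took it about 2.5° short, and a last small push brought it back.

**Last angle checks:** These disagree slightly.
- The wrist camera, measured against the pointer tip and the bar's middle, gave about -0.5°.
- The top camera gave +1.25° with the stand position fitted in that camera.
- A direct reading with the stand position from my early wrist picture gave about -4° in the top camera and -2° in the wrist camera. I discounted it because that fit missed the pointer tip by 2 to 3 pixels.
- My best estimate is within about 1° of the pointer.

**Forces and bystanders:** The force readings I saw stayed within about 2 N. The arm was never planned near the other things on the bench, but I did not take a final picture to confirm that they are undisturbed.

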